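# Load tumblers into the sprung dispenser

## Task

Take the two stepped tumblers off the sloping draining rack and add them to the stack in the sprung dispenser, mouth down like the one already there: set each one gently and straight over the tumbler below, so that its rim rests on that one's shoulder, and leave it standing free while the platform sinks under it. Do not slam or press the stack down, leave the straight-sided tumbler standing on the rack, and do not disturb the other things round the work.

Things in the scene. Friction and masses are not known exactly. Their poses are not given: they have to be found in the camera images.
- tumbler_a: stepped white porcelain tumbler, about 200 g, mouth down on the rack. Origin: centre of its mouth; z: its axis, mouth to foot (78 mm). Wide half 74 mm across, z 0 to 42 mm (bore 66 mm), then a flat shoulder, then the narrow half, 62 mm across tapering to 56 mm at the foot: grip it there. Stacked, it passes over the narrow half below (play 5 mm at first, 2 mm seated) onto the shoulder: 42 mm each
- tumbler_b: a second stepped tumbler, the same as tumbler_a
- straight_tumbler: plain straight-sided white tumbler 70 mm across and 72 mm high, also mouth down on the rack, not to be moved; origin and z as for tumbler_a
- stacked_tumbler: a third stepped tumbler, already mouth down on the dispenser's platform; origin and z as for tumbler_a
- drainer: fixed wire draining rack 360 mm wide (its y); origin under its centre, on the worktop. Its surface slopes at 30 degrees, falling to its -x (robot side). Three tumblers in any order stand on it mouth down, 112 mm apart along y, axes square to the slope, so leaning 30 degrees to its -x. Inside each mouth, uphill, a wire loop stands 33 mm high, square to the slope: lift them off along their own axis
- dispenser: sprung tumbler dispenser, fixed: round dark base 128 mm across, four upright guide rods leaving 87 mm clear between them, flared at their tops, 146 mm above the worktop, and a coil spring carrying a round platform. Origin: centre of its underside; z up, on its axis
- platform_top (a point): centre of the platform's upper face, on which the lowest tumbler's rim rests (a low boss 60 mm across stands 5 mm above it, inside that tumbler's mouth)
- platform (a joint): how far the platform has sunk (m): 0 at the top of its travel, its upper face 160 mm above the worktop; 0.120 at the bottom stop. Damped spring of 58 N/m: each 200 g tumbler sinks it by about 34 mm (more or less with its weight, 170 to 224 g) within about half a second; it starts about 34 mm down under the one tumbler
- jigger: steel double jigger 43 mm across, 70 mm high, a bystander; origin under its centre
- polish_tin: round tin 67 mm across, 44 mm high, a bystander; origin under its centre
- shot_glass: small thick glass 48 mm across, 61 mm high, standing mouth up, a bystander; origin under its centre
Things that resemble listed ones, but are neither listed nor needed, are in the scene too. Leave any blue or red look-alike of the tumbler_a alone.

How it is judged:
On the way:
1. a first tumbler from the rack is seated mouth down on the stack and the platform has sunk under it (value of joint platform above 0.05 m and ((z of tumbler_a in the frame of platform_top between 0.036 and 0.048 m and horizontal distance between tumbler_a and platform_top below 0.012 m and angle between tumbler_a's own z axis and vertical below 0.1 rad) or (z of tumbler_b in the frame of platform_top between 0.036 and 0.048 m and horizontal distance between tumbler_b and platform_top below 0.012 m and angle between tumbler_b's own z axis and vertical below 0.1 rad))), for 0.2 s.
At the end, for the whole second after the job is handed in: both rack tumblers nested mouth down on the one in the dispenser, either order: rims 42 and 84 mm above the platform (6 mm either way), 12 mm of its axis, upright to 0.1 rad, at rest; lowest still seated; platform over 80 mm down; straight tumbler on the rack, within 20 mm of its place ((((z of tumbler_a in the frame of platform_top between 0.036 and 0.048 m and horizontal distance between tumbler_a and platform_top below 0.012 m and angle between tumbler_a's own z axis and vertical below 0.1 rad) and (z of tumbler_b in the frame of platform_top between 0.078 and 0.09 m and horizontal distance between tumbler_b and platform_top below 0.012 m and angle between tumbler_b's own z axis and vertical below 0.1 rad)) or ((z of tumbler_b in the frame of platform_top between 0.036 and 0.048 m and horizontal distance between tumbler_b and platform_top below 0.012 m and angle between tumbler_b's own z axis and vertical below 0.1 rad) and (z of tumbler_a in the frame of platform_top between 0.078 and 0.09 m and horizontal distance between tumbler_a and platform_top below 0.012 m and angle between tumbler_a's own z axis and vertical below 0.1 rad))) and z of stacked_tumbler in the frame of platform_top below 0.006 m and horizontal distance between stacked_tumbler and platform_top below 0.008 m and value of joint platform above 0.08 m and linear speed of each of tumbler_a, tumbler_b below 0.02 m/s and distance of straight_tumbler from where it was at the start of the episode below 0.02 m and angle between straight_tumbler's own z axis and vertical below 0.65 rad); the robot touches nothing.
It fails at once if the stack is slammed or pressed down: more than 20 N between a tumbler and the one below (contact force between any of tumbler_a, tumbler_b and stacked_tumbler above 20 N or contact force between tumbler_a and tumbler_b above 20 N).
It fails at once if the straight-sided tumbler is shifted by more than 30 mm (distance of straight_tumbler from where it was at the start of the episode above 0.03 m).
It fails at once if a bystander is shifted by more than 30 mm (distance of any of jigger, polish_tin, shot_glass from where it was at the start of the episode above 0.03 m).
It also fails if it takes over 72 s, if anything falls off the work surface, if the arm or the gripper's body presses on something with over 40 N, if the wrist force passes 120 N, or if a joint passes its speed limit or range.

## Robot

A 7-joint arm with a two-finger parallel gripper is mounted at the origin on a cart in front of the work surface, level with it; the furniture and walls round the work are solid. World frame = base frame: x ahead of the robot, y to its left, z up, the work surface at z = 0. Lengths are in m, angles in rad, forces in N, time in s.
With the tool pointing down it reaches from about 0.4 to 0.85 m from the base axis. Payload 10.4 kg.
Tool frame: the origin (TCP) lies on the centre line of the jaws, within the pads' length; the fingertips stand 17 mm ahead of it and the grasp point (between the pads) lies 2 mm behind it; x points along the fingers, z is the direction in which the jaws open and shut, and the axes are right-handed (so a half turn about x gives the same grasp; the last joint's range is limited). The gripper opens to 87 mm and grips with 3 to 60 N. Pads are 19 mm wide; open, the fingers measure 117 mm over their backs; the gripper's body (75 mm by 190 mm) begins 51 mm behind the grasp point.
Start: joints at [1.314, 0.332, -0.065, 1.46, 0.022, 1.35, -0.088], TCP at [0.145, -0.608, 0.24] pointing down, gripper open.
Joint ranges: [-2.6, 2.6], [-0.5, 2.12], [-1.47, 1.34], [0.16, 2.42], [-1.27, 4.41], [0.06, 2.06], [-2.6, 2.6]. Speed limits (rad/s): [2.22, 2.22, 2.79, 2.79, 3.14, 3.14, 3.14].

## Interface

Orientations are given as a unit quaternion [x, y, z, w].
In Python, from bench import r gives the robot as it stands. The module is installed in compiled form; this text tells all that it offers.
- The arm moves only by the tool arm_command, never from a script. Its argument "plan" is a list of rows, each a list of 4 numbers: the shift along the tool's x, y, z in mm, then the turn about the tool's x in degrees. A call has 1 to 20 rows; each row shifts and turns the commanded pose from where the row before left it, along the tool's axes as they then stand; what a row does not reach is not made up. A row lasts 1/8 s, in which the tool goes at most 62.5 mm and 10.7 degrees, less where a joint would pass 70% of its speed; a pose out of reach is approached as far as the arm can. A call with a gripper value outside its range is refused whole. "jaw" is the opening, from -1 (shut) to 1 (fully open), set as the call begins (left out, the last holds). The fingers move at their own pace and stop on an object; "force" is the grip in N (left out, the last holds). Time passes only in rows, so rows that do not move let the fingers close. It gives the time, the measured TCP pose, the force and the opening at its end, in the units of the state.
- r.read_state(): the state, without advancing time (a new reading comes with each control period).
- r.camera(name): name is "scene" or "top"; returns a dict with "frame" (420x560x3 uint8, blue, green, red), "fx", "fy", "cx", "cy" (pixels), "dist" ([k1, k2, p1, p2, k3] as OpenCV has them; the pictures are not rectified), "extrinsics" (4x4, takes a point from world to camera coordinates). Camera axes: x right, y down, z forward; pixel columns grow to the right and rows downward; lengths in m; the calibration is good to about 2 mm. A picture is of the moment at which its call begins. There is no depth.
- r.close_job(): hands the job in, once; it reports no verdict.
Trained networks look in a picture, given as the dict that the camera call returned (one of the last four; its "shot" number tells which), for a name from the list of things; names that differ only in an ending like _2 or _b are one class to them, and where a whole thing is asked for, a point or a joint stands for the part that bears it (a point fixed in the world has none). Each returns a list of dicts, best first, with "confidence" (0 to 1); they miss things now and then, are a little off and sometimes report something else, mostly with a low value. They report only what shows in the picture. A call takes as long as a camera call. They do not tell look-alikes from the thing itself.
- r.find_in(picture, label): "xyz" ([x, y, z] in m, in world coordinates, good to about 4 mm: the middle of the surface that is visible of it).
- r.regions_of(picture, label): "mask" (420x560 bool, what is visible of it).
- r.spot_point(picture, label): "xyz" ([x, y, z] in m, in world coordinates, good to about 4 mm: a listed point, or the origin of a listed thing).
The state is a dict: "time": time; "joint_positions": joint angles; "joint_vel": joint speeds; "joint_torque": joint torques, N m; "ee_pos": TCP position; "eef_rot": TCP orientation; "ft_force": force on the tool from outside, world axes, zero at the start; "torque": the same for the moment, N m; "width": finger opening in m.
Only numpy, scipy, OpenCV 4.12 (cv2) and the standard library are available. Lean on these libraries where they do the work, as an engineer would, in place of code of your own. Each camera call takes 0.05 s, during which the arm holds its last target. There are 200 camera calls.

## Working session

There is one attempt and no reset: what is moved stays moved. The work goes in short steps, Python scripts to look and compute and a tool call to move; the robot and the scene stay as the last step left them, time stands still between calls to the robot, and variables do not carry over. Pictures are saved under pics/ and viewed, about 8 in all and at most 12, crops included, and the job is handed in when it is done.

Besides the shell and the picture viewer there is one more tool, called after "Request:" in YAML: its name, and indented under it one key for each argument. arm_command: Moves the arm, as the interface text tells. Its arguments: {"type":"object","properties":{"plan":{"type":"array","items":{"type":"array","items":{"type":"number"}}},"jaw":{"type":"number"},"force":{"type":"number"}},"required":["plan"]}

```bash
mkdir -p pics; cat > h.py <<'E'
import numpy as np,cv2
from bench import r
from scipy.spatial.transform import Rotation as R
np.set_printoptions(precision=4,suppress=True)
def save(p,n,crop=None):
    f=p["frame"]
    if crop: a,b,c,d=crop; f=cv2.resize(f[b:d,a:c],None,fx=3,fy=3,interpolation=cv2.INTER_CUBIC)
    cv2.imwrite("pics/"+n,f)
def proj(p,X):
    E=np.array(p["extrinsics"]);K=np.array([[p["fx"],0,p["cx"]],[0,p["fy"],p["cy"]],[0,0,1]])
    return cv2.projectPoints(np.array(X,float).reshape(-1,3),cv2.Rodrigues(E[:3,:3])[0],E[:3,3],K,np.array(p["dist"],float))[0].reshape(-1,2)
def st():
    s=r.read_state();print("t",s["time"],"p",np.array(s["ee_pos"]),"q",np.array(s["eef_rot"]),"w",s["width"],"F",np.array(s["ft_force"]))
    print(R.from_quat(s["eef_rot"]).as_matrix());return s
E
python3 - <<'E'
from h import *
st()
ps={n:r.camera(n) for n in("scene","top")}
for n,p in ps.items():
    save(p,n+"0.png");E=np.array(p["extrinsics"]);print(n,"campos",-E[:3,:3].T@E[:3,3],"ax",E[2,:3],p["fx"])
    for l in("tumbler_a","straight_tumbler","drainer","dispenser","platform_top","jigger","polish_tin","shot_glass"):
        for d in r.spot_point(p,l)[:6]:print(n,l,np.array(d["xyz"]),round(d["confidence"],2),proj(p,d["xyz"])[0].round())
E
```

```text
t 0.0 p [ 0.1447 -0.6077  0.2388] q [ 0.4386  0.5553 -0.438   0.5545] w 0.08684102083793434 F [-0.2549  0.8279 -0.2981]
[[-0.0004  0.9728  0.2317]
 [ 0.0013  0.2317 -0.9728]
 [-1.     -0.0001 -0.0014]]
scene campos [-0.4752 -0.3431  1.1671] ax [ 0.6408  0.3442 -0.6862] 428.2179317644624
scene tumbler_a [0.3915 0.8024 0.036 ] 0.84 [129. 188.]
scene tumbler_a [0.413  0.4085 0.0314] 0.6 [213. 218.]
scene tumbler_a [0.4544 0.2603 0.0584] 0.57 [252. 220.]
scene dispenser [ 0.4059 -0.3245 -0.0005] 0.6 [402. 304.]
scene platform_top [ 0.4034 -0.3272  0.1283] 0.54 [411. 280.]
scene jigger [ 0.4518 -0.0834 -0.0005] 0.65 [338. 266.]
scene shot_glass [ 0.5663 -0.4343  0.0003] 0.52 [448. 281.]
top campos [0.1631 0.1802 1.8069] ax [ 0.1974  0.0124 -0.9802] 468.493874373004
top tumbler_a [0.3921 0.8009 0.0386] 0.94 [127. 240.]
top tumbler_a [0.4149 0.4093 0.0345] 0.88 [227. 237.]
top tumbler_a [0.4535 0.263  0.0598] 0.82 [265. 226.]
top tumbler_a [0.4892 0.0451 0.0576] 0.57 [323. 218.]
top straight_tumbler [0.4765 0.154  0.0588] 0.85 [294. 221.]
top drainer [0.4735 0.153  0.0016] 0.72 [294. 224.]
top dispenser [ 0.4033 -0.3232 -0.0016] 0.89 [416. 244.]
top dispenser [ 0.565  -0.4329 -0.0032] 0.69 [441. 204.]
top platform_top [ 0.4049 -0.3282  0.129 ] 0.56 [427. 238.]
top jigger [ 0.4529 -0.0792 -0.0008] 0.52 [354. 230.]
top polish_tin [ 0.6266 -0.1282 -0.0013] 0.48 [365. 187.]
top polish_tin [ 0.4526 -0.081  -0.0003] 0.46 [354. 230.]
top polish_tin [0.4767 0.1527 0.0584] 0.23 [295. 221.]
top shot_glass [ 0.5651 -0.4313 -0.0033] 0.69 [440. 204.]
```

View pics/scene0.png

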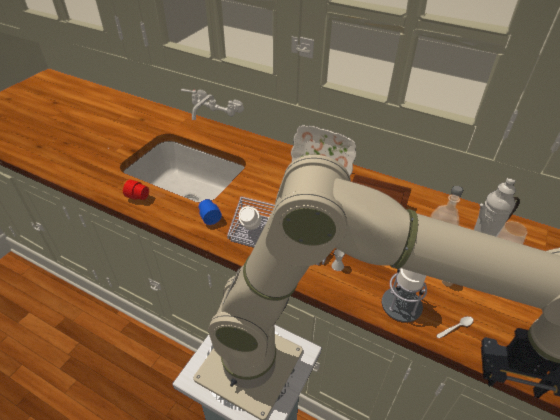

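View pics/top0.png

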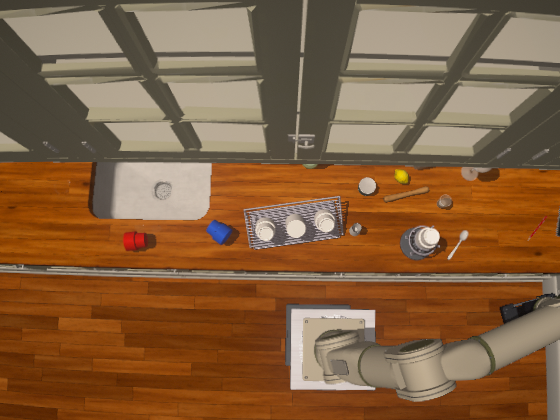

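The scene picture shows the rack at about (250,222), partly hidden by the arm, and the dispenser at (405,290). The top picture shows three white tumblers at (265,230), (295,226) and (324,221), the dispenser at (420,242), and blue and red look-alikes at (220,232) and (135,241). I'll zoom in to tell the straight tumbler from the stepped ones.

```bash
python3 - <<'E'
from h import *
p=r.camera("top")
for l in("platform_top","dispenser","stacked_tumbler","straight_tumbler"):
    for d in r.find_in(p,l)[:4]:print(l,np.array(d["xyz"]),round(d["confidence"],2))
print(proj(p,[[.5,-.2,0],[.45,-.18,0],[.404,-.324,.204],[.404,-.324,.168],[.404,-.324,.146]]))
a=cv2.resize(p["frame"][180:270,230:370],None,fx=5,fy=5,interpolation=cv2.INTER_CUBIC)[:300]
a=cv2.resize(p["frame"][195:250,240:355],(690,330),interpolation=cv2.INTER_CUBIC)
b=cv2.resize(p["frame"][215:262,375:475],(570,268),interpolation=cv2.INTER_CUBIC)
b=cv2.copyMakeBorder(b,0,0,0,120,0)
cv2.imwrite("pics/c1.png",np.vstack([a,b]))
E
```

```text
platform_top [ 0.452  -0.079   0.0433] 0.15
stacked_tumbler [ 0.3981 -0.3104  0.2049] 0.78
straight_tumbler [0.4488 0.1512 0.1173] 0.79
[[383.9989 218.7253]
 [379.246  231.2155]
 [431.6371 235.7356]
 [428.5933 237.2029]
 [426.794  238.0695]]
```

View pics/c1.png

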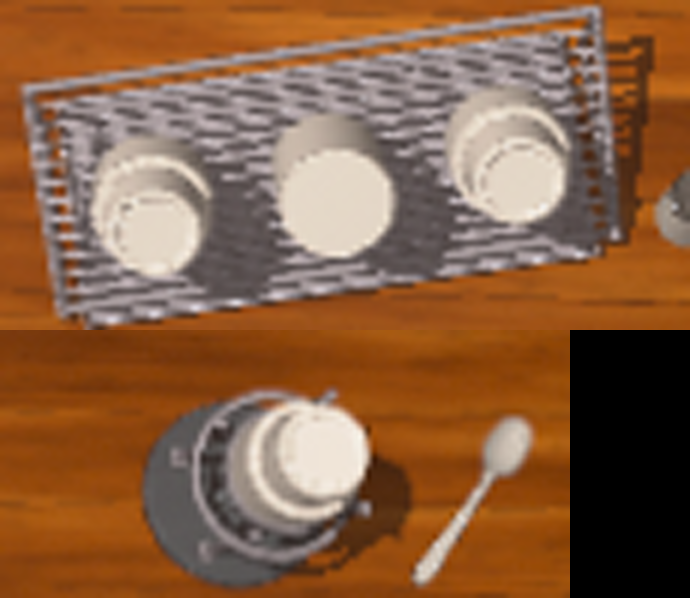

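The crop shows the middle tumbler, at (295,226), is the straight one. The outer two, (266,234) and (326,225), are stepped. The stacked tumbler's foot at (431.5,236) matches the projection of (0.404,-0.324,0.204). Next I'll check the rack poses the same way.

```bash
python3 - <<'E'
from h import *
from scipy.optimize import least_squares
p=r.camera("top");s=st()
obs={'L':(266.3,234.5,[.454,.2622,.0594]),'R':(326.3,225.0,[.4892,.0451,.0576])}
d=np.array(obs['L'][2])-obs['R'][2];print("spacing",np.linalg.norm(d[:2]));yaw=np.arctan2(-d[0],d[1]);print("yaw deg",np.degrees(yaw))
a=np.array([-.5*np.cos(yaw),-.5*np.sin(yaw),.866]);print("axis",a)
for k,(u,v,o) in obs.items():
    o=np.array(o);print(k,proj(p,o+.078*a),(u,v),"d/dx,dy",proj(p,o+.078*a+[.01,0,0])-proj(p,o+.078*a))
    g=o+.067*a;t=g+[0,0,-.002];print("TCP target",t,"delta world mm",(t-s["ee_pos"])*1e3)
E
```

```text
t 1.2 p [ 0.1448 -0.608   0.2396] q [ 0.4383  0.5549 -0.4383  0.5549] w 0.08689113378104714 F [-0.4244 -0.2462 -0.101 ]
[[ 0.      0.9728  0.2316]
 [-0.0001  0.2316 -0.9728]
 [-1.      0.      0.0001]]
spacing 0.2199351040648127
yaw deg 9.20963652445301
axis [-0.4936 -0.08    0.866 ]
L [[266.2999 233.4748]] (266.3, 234.5) d/dx,dy [[ 0.0642 -2.7262]]
TCP target [0.4209 0.2568 0.1154] delta world mm [ 276.1446  864.8758 -124.1615]
R [[326.1576 224.8912]] (326.3, 225.0) d/dx,dy [[-0.0025 -2.7054]]
TCP target [0.4561 0.0397 0.1136] delta world mm [ 311.3446  647.7758 -125.9615]
```

Request:
arm_command:
  plan:
    - [-25, 31.8, -23.3, 0]
    - [-25, 31.8, -23.3, 0]
    - [-25, 31.8, -23.3, 0]
    - [-25, 31.8, -23.3, 0]
    - [0, 31.8, -23.3, 0]
    - [0, 31.8, -23.3, 0]
    - [0, 31.8, -23.3, 0]
    - [0, 31.8, -23.3, 0]
    - [0, 31.8, -23.3, 0]
    - [0, 31.8, -23.3, 0]
    - [0, 13.5, -32.6, 0]
    - [0, 13.5, -32.6, 0]
    - [0, 13.5, -32.6, 0]
    - [0, 13.5, -32.6, 0]
    - [0, 13.5, -32.6, 0]
    - [0, 13.5, -32.6, 0]
    - [0, 13.5, -32.6, 0]
    - [0, 13.5, -32.6, 0]
    - [0, 13.5, -32.6, 0]
    - [0, 13.5, -32.6, 4.2]
  jaw: 1
  force: 15

```text
time: 3.7
ee_pos: [0.456, 0.0419, 0.3397]
eef_rot: [0.459, 0.538, -0.459, 0.538]
ft_force: [1.3, -1.0, 0.2]
width: 0.0865
```

Request:
arm_command:
  plan:
    - [40, 0, 0, 0]
    - [45, 0, 2, 0]
    - [45, 0, 0, 0]
    - [40, 0, 0, 0]
    - [30, 0, 0, 0]
    - [15, 0, 0, 0]
    - [9, 0, 0, 0]
    - [0, 0, 0, 0]

```text
time: 4.7
ee_pos: [0.4565, 0.0388, 0.1158]
eef_rot: [0.458, 0.538, -0.458, 0.539]
ft_force: [0.3, -0.3, 0.5]
width: 0.0869
```

Request:
arm_command:
  plan:
    - [0, 0, 0, 0]
    - [0, 0, 0, 0]
    - [0, 0, 0, 0]
    - [0, 0, 0, 0]
    - [0, 0, 0, 0]
    - [0, 0, 0, 0]
  jaw: -1

```text
time: 5.45
ee_pos: [0.4564, 0.0386, 0.1157]
eef_rot: [0.458, 0.538, -0.458, 0.539]
ft_force: [-1.2, -0.7, 3.5]
width: 0.0594
```

Request:
arm_command:
  plan:
    - [0, 0, 0, 0]
    - [-4.3, -2.5, 0, 0]
    - [-8.7, -5, 0, 0]
    - [-8.7, -5, 0, 0]
    - [-8.7, -5, 0, 0]
    - [-13, -7.5, 0, 0]
    - [-17.3, -10, 0, 0]
    - [-26, -15, 0, 0]
    - [-40, 0, 0, 0]
    - [-20, 0, 0, 0]
    - [0, 0, 0, 0]
  force: 30

```text
time: 6.82
ee_pos: [0.4074, 0.0309, 0.2636]
eef_rot: [0.459, 0.537, -0.458, 0.54]
ft_force: [-0.2, 0.7, -1.6]
width: 0.0587
```

```bash
python3 - <<'E'
from h import *
st();p=r.camera("scene");q=r.camera("top")
E=r.read_state()["ee_pos"]
for n,c in(("scene",p),("top",q)):
    for l in("tumbler_a","straight_tumbler"):
        for d in r.spot_point(c,l)[:4]:print(n,l,np.array(d["xyz"]),round(d["confidence"],2))
u=proj(p,E)[0];v=proj(q,E)[0];print(u,v)
def c(f,u):
    x,y=int(np.clip(u[0]-45,0,470)),int(np.clip(u[1]-40,0,340));return cv2.resize(f[y:y+80,x:x+90],(396,352),interpolation=cv2.INTER_CUBIC)
cv2.imwrite("pics/l1.png",np.hstack([c(p["frame"],u),c(q["frame"],v)]))
E
```

```text
t 6.825 p [0.4074 0.0309 0.2636] q [ 0.4588  0.5375 -0.4578  0.5395] w 0.058672004936021364 F [-0.1638  0.6849 -1.6127]
[[ 0.0031  0.9871  0.1598]
 [-0.0009  0.1598 -0.9871]
 [-1.      0.0029  0.0013]]
scene tumbler_a [0.3895 0.8021 0.0372] 0.8
scene tumbler_a [0.4579 0.2615 0.0611] 0.72
scene straight_tumbler [0.472  0.1517 0.0547] 0.67
scene straight_tumbler [0.4397 0.0368 0.209 ] 0.57
top tumbler_a [0.4114 0.4114 0.0338] 0.96
top tumbler_a [0.4524 0.2641 0.058 ] 0.92
top tumbler_a [0.3908 0.8041 0.0382] 0.69
top straight_tumbler [0.4729 0.1531 0.0592] 0.85
[306.099  207.9421] [332.0151 231.1379]
```

View pics/l1.png

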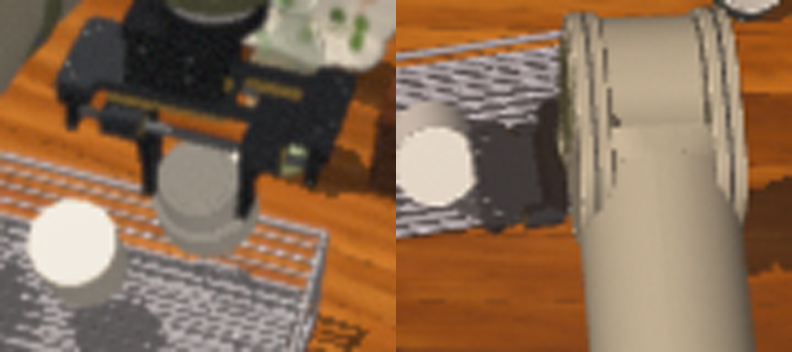

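The tumbler is held in the jaws and still leaning about 30°, with its mouth at (0.440,0.037,0.209). The tool can't tilt, so I'll use a free patch of worktop to bring it upright.

Request:
arm_command:
  plan:
    - [0, 3.1, 20, 0]
    - [0, 3.1, 32, 0]
    - [0, 3.1, 32, 0]
    - [0, 3.1, 36, 0]
    - [0, 3.1, 36, 0]
    - [0, 3.1, 36, 0]
    - [0, 3.1, 24, 0]
    - [0, 0, 11, 0]
    - [40, 0, 0, 0]
    - [40, 0, 0, 0]
    - [40, 0, 0, 0]
    - [30, 0, 0, 0]
    - [19, 0, 0, 0]
    - [8, 0, 0, 0]
    - [0, 0, 0, 0]

```text
time: 9.0
ee_pos: [0.4647, -0.1895, 0.0854]
eef_rot: [0.458, 0.539, -0.458, 0.539]
ft_force: [0.1, 0.8, -1.7]
width: 0.059
```

Request:
arm_command:
  plan:
    - [2, 0, 0, 0]
    - [2, 0, 0, 0]
    - [2, 0, 0, 0]
    - [2, 0, 0, 0]
    - [2, 0, 0, 0]
    - [1, 0, 0, 0]
    - [0, 0, 0, 0]
  force: 10

```text
time: 9.88
ee_pos: [0.4662, -0.1899, 0.0754]
eef_rot: [0.459, 0.538, -0.458, 0.54]
ft_force: [1.1, 1.4, 5.9]
width: 0.0597
```

Request:
arm_command:
  plan:
    - [0, 5, 0, 0]
    - [0, 5, 0, 0]
    - [0.5, 5, 0, 0]
    - [1.5, 5, 0, 0]
    - [2, 5, 0, 0]
    - [2.5, 5, 0, 0]
    - [2.5, 5, 0, 0]
    - [2, 3, 0, 0]
    - [1, 0, 0, 0]
    - [0, 0, 0, 0]

```text
time: 11.12
ee_pos: [0.5018, -0.1839, 0.0629]
eef_rot: [0.458, 0.539, -0.459, 0.538]
ft_force: [-7.5, 1.3, 11.3]
width: 0.0602
```

```bash
cat > look.py <<'E'
from h import *
import sys
def look(n):
    st();p=r.camera("scene");q=r.camera("top");E=r.read_state()["ee_pos"]
    for m,c in(("scene",p),("top",q)):
        for l in("tumbler_a","straight_tumbler","platform_top"):
            for d in r.spot_point(c,l)[:5]:
                if d["xyz"][1]<.35:print(m,l,np.array(d["xyz"]),round(d["confidence"],2))
    u=proj(p,E)[0];v=proj(q,E)[0]
    def c(f,u):
        x,y=int(np.clip(u[0]-45,0,470)),int(np.clip(u[1]-40,0,340));return cv2.resize(f[y:y+80,x:x+90],(396,352),interpolation=cv2.INTER_CUBIC)
    cv2.imwrite("pics/"+n,np.hstack([c(p["frame"],u),c(q["frame"],v)]))
if __name__=="__main__":look(sys.argv[1])
E
python3 look.py u1.png
```

```text
t 11.125 p [ 0.5018 -0.1839  0.0629] q [ 0.4579  0.5387 -0.4588  0.5382] w 0.060232299271205186 F [-7.5369  1.2707 11.3013]
[[-0.0013  0.9872  0.1596]
 [-0.0005  0.1596 -0.9872]
 [-1.     -0.0013  0.0003]]
scene tumbler_a [0.4562 0.2628 0.06  ] 0.63
scene tumbler_a [ 0.4522 -0.0858 -0.0039] 0.44
scene platform_top [ 0.4021 -0.3272  0.1299] 0.68
scene platform_top [ 0.4062 -0.3271  0.0007] 0.5
scene platform_top [ 0.4021 -0.3239  0.1316] 0.42
top tumbler_a [0.4522 0.2622 0.0569] 0.74
top tumbler_a [ 0.4049 -0.3212  0.1289] 0.44
top tumbler_a [ 0.5082 -0.1777 -0.0015] 0.4
top straight_tumbler [0.4748 0.1511 0.0587] 0.85
top straight_tumbler [0.4502 0.2637 0.0574] 0.72
```

View pics/u1.png

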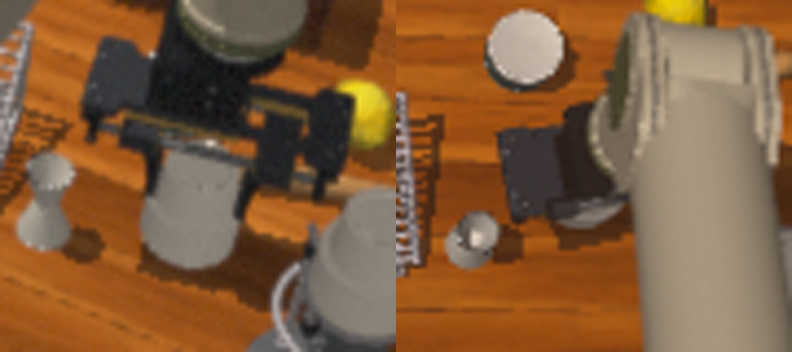

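The picture shows the tumbler standing close to upright on the worktop at (190,225), with the jigger beside it undisturbed. I'll release it so it settles, then grip it again.

Request:
arm_command:
  plan:
    - [0, 0, 0, 0]
    - [0, 0, 0, 0]
    - [-2, 0, 0, 0]
    - [0, 0, 0, 0]
    - [0, 0, 0, 0]
    - [0, 0, 0, 0]
  jaw: 1

```text
time: 12.28
ee_pos: [0.5022, -0.1838, 0.0642]
eef_rot: [0.458, 0.538, -0.458, 0.539]
ft_force: [0.1, -0.1, 0.5]
width: 0.0871
```

```bash
python3 look.py u2.png
```

```text
t 12.275 p [ 0.5022 -0.1838  0.0642] q [ 0.4583  0.5384 -0.4583  0.5385] w 0.0871487920836951 F [ 0.1295 -0.0611  0.4777]
[[ 0.      0.9871  0.1598]
 [-0.0001  0.1598 -0.9871]
 [-1.      0.      0.0001]]
scene tumbler_a [ 0.5063 -0.1843 -0.    ] 0.83
scene platform_top [ 0.403  -0.3278  0.1243] 0.62
scene platform_top [ 0.407  -0.3232 -0.0006] 0.28
top tumbler_a [0.454  0.2624 0.0576] 0.92
top tumbler_a [ 0.5049 -0.181  -0.0016] 0.51
top straight_tumbler [0.4728 0.1536 0.0598] 0.6
```

View pics/u2.png

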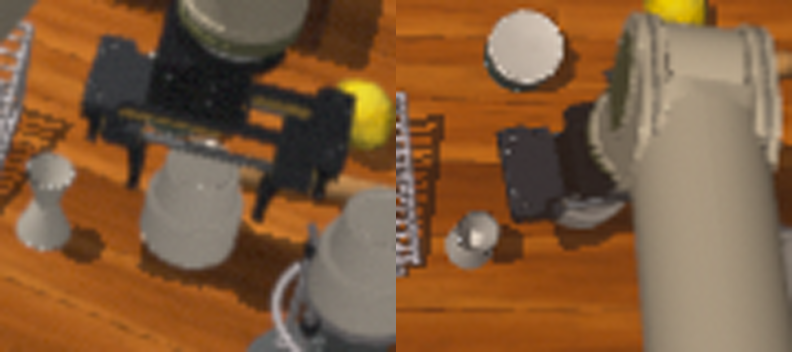

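The tumbler now stands upright and free at about (0.506,-0.183). I'll centre the jaws on it, grip and lift.

Request:
arm_command:
  plan:
    - [-1, 3.5, 0, 0]
    - [0, 0, 0, 0]

```text
time: 12.92
ee_pos: [0.506, -0.1831, 0.0654]
eef_rot: [0.458, 0.538, -0.458, 0.539]
ft_force: [-0.4, -0.2, -0.3]
width: 0.0868
```

Request:
arm_command:
  plan:
    - [0, 0, 0, 0]
    - [0, 0, 0, 0]
    - [0, 0, 0, 0]
    - [0, 0, 0, 0]
    - [0, 0, 0, 0]
    - [-5, 0, 0, 0]
    - [-15, 0, 0, 0]
    - [-40, 0, 0, 0]
    - [-50, 0, 0, 0]
    - [-50, 0, 0, 0]
    - [-40, 0, 0, 0]
    - [-20, 0, 0, 0]
    - [0, 0, 0, 0]
  jaw: -1
  force: 20

```text
time: 14.55
ee_pos: [0.5062, -0.1831, 0.2875]
eef_rot: [0.459, 0.537, -0.458, 0.54]
ft_force: [-0.5, -0.1, -2.4]
width: 0.0594
```

```bash
python3 - <<'E'
from h import *
s=st()
for m in("scene","top"):
    c=r.camera(m)
    for l in("tumbler_a","straight_tumbler","platform_top","dispenser"):
        for d in r.spot_point(c,l)[:5]:
            if d["xyz"][1]<.0:print(m,l,np.array(d["xyz"]),round(d["confidence"],2))
E
```

```text
t 14.55 p [ 0.5062 -0.1831  0.2875] q [ 0.4586  0.5373 -0.4579  0.5398] w 0.05943962221140057 F [-0.5377 -0.0632 -2.4202]
[[ 0.0033  0.9871  0.1601]
 [-0.0015  0.1601 -0.9871]
 [-1.      0.003   0.0021]]
scene tumbler_a [ 0.5066 -0.1858  0.2232] 0.68
scene platform_top [ 0.4031 -0.3276  0.126 ] 0.55
scene dispenser [ 0.4045 -0.3232  0.0044] 0.62
top tumbler_a [ 0.5032 -0.1787  0.2225] 0.57
```

Request:
arm_command:
  plan:
    - [-10, -10, 10, 0]
    - [-10, -20, 20, 0]
    - [0, -28, 28, 0]
    - [0, -28, 28, 0]
    - [0, -20, 20, 0]
    - [0, -12.5, 12.5, 0]
    - [0, -5, 5.3, 0]
    - [0, 0, 0, 0]
    - [0, 0, 0, 0]

```text
time: 16.18
ee_pos: [0.4043, -0.3242, 0.3053]
eef_rot: [0.458, 0.539, -0.458, 0.539]
ft_force: [-0.4, 0.0, -2.1]
width: 0.0594
```

```bash
cat > m.py <<'E'
from h import *
import sys
s=st()
for m in("scene","top"):
    c=r.camera(m)
    for l in("tumbler_a","platform_top"):
        for d in r.spot_point(c,l)[:6]:
            if d["xyz"][1]<-.2:print(m,l,np.array(d["xyz"]),round(d["confidence"],2))
    if m=="scene":
        u=proj(c,s["ee_pos"])[0];x,y=int(u[0])-45,int(u[1])-25;cv2.imwrite("pics/"+sys.argv[1],cv2.resize(c["frame"][y:y+90,x:x+90],(540,540),interpolation=cv2.INTER_CUBIC))
E
python3 m.py d1.png
```

```text
t 16.175 p [ 0.4043 -0.3242  0.3053] q [ 0.458   0.5388 -0.4577  0.5389] w 0.05936061845274923 F [-0.404   0.0416 -2.15  ]
[[ 0.0003  0.9869  0.1616]
 [ 0.0002  0.1616 -0.9869]
 [-1.      0.0003 -0.0002]]
scene tumbler_a [ 0.4049 -0.3247  0.2423] 0.95
scene platform_top [ 0.4063 -0.3234  0.1304] 0.58
top tumbler_a [ 0.4022 -0.3192  0.2415] 0.44
top platform_top [ 0.4056 -0.3277  0.1299] 0.46
```

View pics/d1.png

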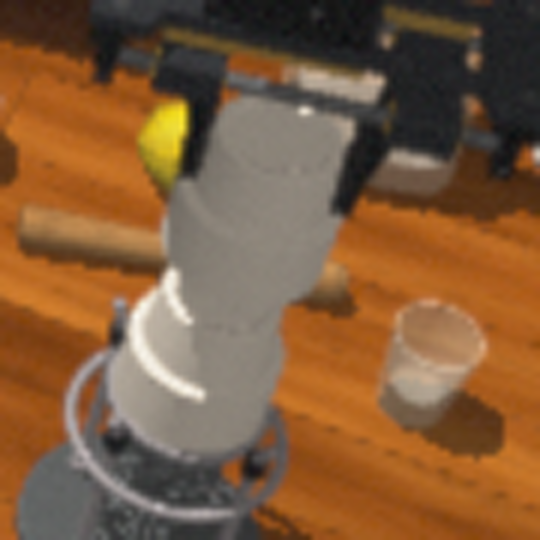

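The upper tumbler sits straight above the stacked one: its axis runs from (285,130) to (250,240), and the stack below is at (200,380). I'll lower it now.

Request:
arm_command:
  plan:
    - [12, 0, 0, 0]
    - [15, 0, 0, 0]
    - [8, 0, 0, 0]
    - [6, 0, 0, 0]
    - [6, 0, 0, 0]
    - [6, 0, 0, 0]
    - [5, 0, 0, 0]
    - [4, 0, 0, 0]
    - [3, 0, 0, 0]
    - [2, 0, 0, 0]
    - [0, 0, 0, 0]

```text
time: 17.85
ee_pos: [0.4034, -0.3252, 0.2382]
eef_rot: [0.458, 0.538, -0.458, 0.538]
ft_force: [-0.5, -0.0, -2.4]
width: 0.0595
```

Request:
arm_command:
  plan:
    - [2, 0, 0, 0]
    - [2, 0, 0, 0]
    - [2, 0, 0, 0]
    - [2, 0, 0, 0]
    - [2, 0, 0, 0]
    - [0, 0, 0, 0]

```text
time: 18.6
ee_pos: [0.4034, -0.3251, 0.2281]
eef_rot: [0.458, 0.539, -0.458, 0.538]
ft_force: [0.2, -0.6, -1.8]
width: 0.0595
```

```bash
python3 m.py d2.png
```

```text
t 18.6 p [ 0.4034 -0.3251  0.2281] q [ 0.4583  0.5386 -0.4583  0.5384] w 0.059483709111653946 F [ 0.1678 -0.5891 -1.7752]
[[-0.0002  0.9871  0.1598]
 [ 0.0001  0.1598 -0.9871]
 [-1.     -0.0002 -0.0001]]
scene tumbler_a [ 0.4055 -0.3228  0.165 ] 0.58
scene platform_top [ 0.4039 -0.3298  0.1217] 0.5
top tumbler_a [ 0.4011 -0.3247  0.1633] 0.47
top platform_top [ 0.4062 -0.3249  0.1202] 0.51
```

Request:
arm_command:
  plan:
    - [3, 0, 0, 0]
    - [4, 0, 0, 0]
    - [4, 0, 0, 0]
    - [4, 0, 0, 0]
    - [3, 0, 0, 0]
    - [0, 0, 0, 0]
    - [0, 0, 0, 0]

```text
time: 19.77
ee_pos: [0.4034, -0.3252, 0.2103]
eef_rot: [0.458, 0.538, -0.458, 0.538]
ft_force: [0.8, -0.4, -1.4]
width: 0.0598
```

Request:
arm_command:
  plan:
    - [0, 0, 0, 0]
    - [0, 0, 0, 0]
    - [0, 0, 0, 0]
    - [0, 0, 0, 0]
    - [0, 0, 0, 0]
    - [0, 0, 0, 0]
    - [0, 0, 0, 0]
  jaw: 1

```text
time: 20.65
ee_pos: [0.4035, -0.3251, 0.2103]
eef_rot: [0.458, 0.538, -0.458, 0.538]
ft_force: [-0.5, 0.7, -1.1]
width: 0.0869
```

Request:
arm_command:
  plan:
    - [-15, 0, 0, 0]
    - [-40, 0, 0, 0]
    - [-50, 0, 0, 0]
    - [-30, 20, -20, 0]
    - [0, 30, -40, 0]
    - [0, 0, -50, 0]
    - [0, 0, -40, 0]

```text
time: 21.52
ee_pos: [0.4289, -0.1669, 0.3464]
eef_rot: [0.458, 0.538, -0.458, 0.539]
ft_force: [0.4, -0.0, -0.1]
width: 0.087
```

```bash
cat >> m.py <<'E'
    a=np.array([-.4936,-.08,.866])
    for d in r.spot_point(c,"tumbler_a")+r.spot_point(c,"straight_tumbler"):
        if 0<d["xyz"][1]<.3:print(m,"rack",np.array(d["xyz"]),round(d["confidence"],2))
E
python3 m.py d3.png
```

```text
t 21.525 p [ 0.4289 -0.1669  0.3464] q [ 0.4579  0.5385 -0.4578  0.5393] w 0.0870316526398072 F [ 0.3536 -0.0134 -0.1421]
[[ 0.001   0.9869  0.1615]
 [-0.0006  0.1615 -0.9869]
 [-1.      0.0009  0.0007]]
scene tumbler_a [ 0.4049 -0.3256  0.142 ] 0.93
scene platform_top [ 0.4018 -0.3274  0.0977] 0.47
scene rack [0.4747 0.1521 0.0551] 0.64
top tumbler_a [ 0.4049 -0.3221  0.1371] 0.35
top rack [0.4555 0.2636 0.0604] 0.61
top rack [0.4744 0.1526 0.06  ] 0.84
```

The first tumbler is seated: its rim is at 0.140, the platform is at about 0.098, and the axes agree. Now the second one.

Request:
arm_command:
  plan:
    - [0, 2, -15, 0]
    - [0, 4.5, -35, 0]
    - [0, 5.5, -40, 0]
    - [0, 5.5, -40, 0]
    - [0, 5.5, -40, 0]
    - [0, 5.5, -40, 0]
    - [0, 5.5, -40, 0]
    - [0, 5.5, -40, 0]
    - [0, 5.5, -40, 0]
    - [0, 5.5, -40, 0]
    - [0, 5.5, -35, 0]
    - [0, 3, -15, 0]
    - [0, 0, 0, 0]

```text
time: 23.65
ee_pos: [0.4189, 0.2566, 0.3451]
eef_rot: [0.457, 0.54, -0.457, 0.539]
ft_force: [0.3, -1.1, -0.4]
width: 0.0871
```

Request:
arm_command:
  plan:
    - [40, 0, 0, 0]
    - [45, 0.5, 0, 0]
    - [45, 0, 0, 0]
    - [40, 0, 0, 0]
    - [30, 0, 0, 0]
    - [17, 0, 0, 0]
    - [11, 0, 0, 0]
    - [0, 0, 0, 0]

```text
time: 24.65
ee_pos: [0.4206, 0.2549, 0.1173]
eef_rot: [0.458, 0.538, -0.458, 0.538]
ft_force: [-0.2, 0.8, 0.5]
width: 0.0871
```

Request:
arm_command:
  plan:
    - [0, 0, 0, 0]
    - [0, 0, 0, 0]
    - [0, 0, 0, 0]
    - [0, 0, 0, 0]
    - [0, 0, 0, 0]
    - [0, 0, 0, 0]
  jaw: -1
  force: 15

```text
time: 25.4
ee_pos: [0.4204, 0.2559, 0.1175]
eef_rot: [0.459, 0.539, -0.458, 0.538]
ft_force: [-0.8, 4.8, 2.3]
width: 0.0587
```

Request:
arm_command:
  plan:
    - [0, 0, 0, 0]
    - [-4.3, -2.5, 0, 0]
    - [-8.7, -5, 0, 0]
    - [-8.7, -5, 0, 0]
    - [-8.7, -5, 0, 0]
    - [-13, -7.5, 0, 0]
    - [-17.3, -10, 0, 0]
    - [-26, -15, 0, 0]
    - [-40, 0, 0, 0]
    - [-40, 0, 0, 0]
    - [-20, 0, 0, 0]
    - [0, 0, 0, 0]
  force: 30

```text
time: 26.9
ee_pos: [0.3713, 0.247, 0.3047]
eef_rot: [0.459, 0.538, -0.458, 0.539]
ft_force: [-0.7, -0.1, -1.8]
width: 0.0587
```

```bash
python3 look.py l2.png
```

```text
t 26.9 p [0.3713 0.247  0.3047] q [ 0.4587  0.5377 -0.4582  0.539 ] w 0.05872226417679162 F [-0.6683 -0.0559 -1.7843]
[[ 0.0019  0.9872  0.1593]
 [-0.0008  0.1593 -0.9872]
 [-1.      0.0018  0.0011]]
scene tumbler_a [ 0.4036 -0.3257  0.1405] 0.63
scene tumbler_a [0.4077 0.25   0.2459] 0.47
scene straight_tumbler [0.4769 0.1512 0.0552] 0.59
scene straight_tumbler [ 0.4028 -0.3239  0.0963] 0.24
scene platform_top [ 0.4054 -0.326   0.0958] 0.42
scene platform_top [ 0.4016 -0.3247  0.0972] 0.37
top tumbler_a [ 0.4026 -0.3228  0.1371] 0.74
top straight_tumbler [0.4747 0.1479 0.0607] 0.5
top platform_top [ 0.4052 -0.3213  0.0956] 0.74
top platform_top [ 0.407  -0.3243  0.0971] 0.43
```

Request:
arm_command:
  plan:
    - [0, 1.8, 16, 0]
    - [0, 1.8, 36, 0]
    - [0, 1.8, 36, 0]
    - [0, 1.8, 36, 0]
    - [0, 1.8, 36, 0]
    - [0, 1.8, 36, 0]
    - [0, 1.8, 36, 0]
    - [0, 1.8, 36, 0]
    - [0, 1.8, 36, 0]
    - [0, 1.8, 36, 0]
    - [0, 1.8, 36, 0]
    - [0, 1.8, 36, 0]
    - [0, 1, 24, 0]
    - [0, 0, 10, 0]
    - [40, 0, 0, 0]
    - [45, 0, 0, 0]
    - [45, 0, 0, 0]
    - [40, 0, 0, 0]
    - [30, 0, 0, 0]
    - [15, 0, 0, 0]

```text
time: 29.8
ee_pos: [0.4642, -0.1885, 0.0877]
eef_rot: [0.458, 0.539, -0.458, 0.538]
ft_force: [0.4, 0.3, -1.3]
width: 0.0586
```

Request:
arm_command:
  plan:
    - [2, 0, 0, 0]
    - [2, 0, 0, 0]
    - [2, 0, 0, 0]
    - [2, 0, 0, 0]
    - [2, 0, 0, 0]
    - [1, 0, 0, 0]
    - [0, 0, 0, 0]
  force: 10

```text
time: 30.68
ee_pos: [0.4649, -0.1897, 0.078]
eef_rot: [0.458, 0.538, -0.458, 0.539]
ft_force: [0.4, 1.0, -0.9]
width: 0.0593
```

Request:
arm_command:
  plan:
    - [2, 0, 0, 0]
    - [0, 5, 0, 0]
    - [0, 5, 0, 0]
    - [1, 5, 0, 0]
    - [1.5, 5, 0, 0]
    - [2, 5, 0, 0]
    - [2, 5, 0, 0]
    - [2.5, 5, 0, 0]
    - [2, 3, 0, 0]
    - [0, 0, 0, 0]

```text
time: 31.92
ee_pos: [0.502, -0.1836, 0.0651]
eef_rot: [0.458, 0.539, -0.459, 0.538]
ft_force: [-1.9, 1.9, 1.4]
width: 0.0599
```

```bash
python3 look.py u3.png
```

```text
t 31.925 p [ 0.502  -0.1836  0.0651] q [ 0.458   0.5388 -0.4587  0.5382] w 0.05990638969233971 F [-1.9266  1.9321  1.4364]
[[-0.0013  0.9871  0.1598]
 [-0.0002  0.1598 -0.9871]
 [-1.     -0.0013 -0.    ]]
scene tumbler_a [ 0.5079 -0.1848  0.0021] 0.67
scene tumbler_a [ 0.4019 -0.3256  0.1407] 0.6
scene tumbler_a [ 0.4024 -0.3237  0.0983] 0.44
scene platform_top [ 0.403  -0.3285  0.0972] 0.46
top tumbler_a [ 0.5071 -0.1839  0.0033] 0.6
top tumbler_a [ 0.4012 -0.3215  0.1382] 0.51
top straight_tumbler [0.4755 0.1511 0.0597] 0.6
```

View pics/u3.png

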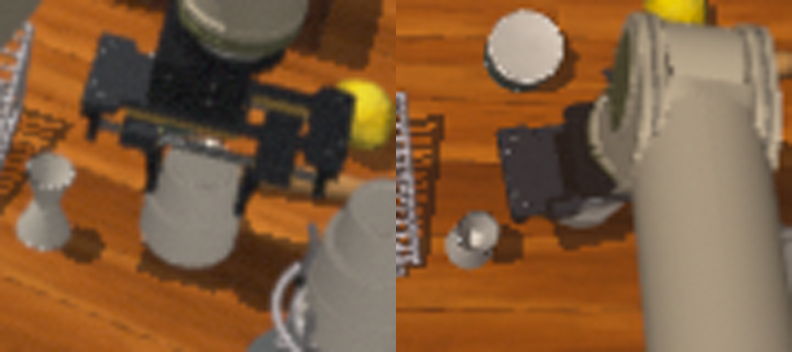

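The second tumbler is nearly upright on the worktop at (190,225). I'll release it to settle and check.

Request:
arm_command:
  plan:
    - [0, 0, 0, 0]
    - [0, 0, 0, 0]
    - [0, 3, 0, 0]
    - [0, 0, 0, 0]
    - [0, 0, 0, 0]
    - [0, 0, 0, 0]
  jaw: 1

```text
time: 33.08
ee_pos: [0.5052, -0.1831, 0.0649]
eef_rot: [0.458, 0.538, -0.458, 0.539]
ft_force: [-0.4, 0.9, -0.2]
width: 0.087
```

```bash
python3 look.py u4.png
```

```text
t 33.075 p [ 0.5052 -0.1831  0.0649] q [ 0.4583  0.5384 -0.4583  0.5385] w 0.08696955228354564 F [-0.4076  0.9022 -0.1881]
[[ 0.0001  0.9871  0.1599]
 [-0.0001  0.1599 -0.9871]
 [-1.      0.0001  0.0001]]
scene tumbler_a [ 0.51   -0.1836  0.0007] 0.84
scene tumbler_a [ 0.4033 -0.3251  0.1388] 0.72
scene platform_top [ 0.4101 -0.3243 -0.001 ] 0.67
scene platform_top [ 0.4027 -0.3287  0.0939] 0.49
top tumbler_a [ 0.5069 -0.1845  0.    ] 0.52
top straight_tumbler [0.4756 0.1497 0.0582] 0.85
top straight_tumbler [ 0.4746  0.1559 -0.0022] 0.31
```

Request:
arm_command:
  plan:
    - [0, 3, 0, 0]
    - [0, 0, 0, 0]

```text
time: 33.72
ee_pos: [0.5085, -0.1825, 0.065]
eef_rot: [0.458, 0.538, -0.458, 0.539]
ft_force: [0.6, 0.2, -1.0]
width: 0.087
```

Request:
arm_command:
  plan:
    - [0, 0, 0, 0]
    - [0, 0, 0, 0]
    - [0, 0, 0, 0]
    - [0, 0, 0, 0]
    - [0, 0, 0, 0]
    - [-5, 0, 0, 0]
    - [-15, 0, 0, 0]
    - [-40, 0, 0, 0]
    - [-50, 0, 0, 0]
    - [-50, 0, 0, 0]
    - [-50, 0, 0, 0]
    - [-35, 0, 0, 0]
    - [-15, 0, 0, 0]
    - [0, 0, 0, 0]
  jaw: -1
  force: 20

```text
time: 35.48
ee_pos: [0.5082, -0.1825, 0.3253]
eef_rot: [0.458, 0.538, -0.458, 0.539]
ft_force: [-1.2, -0.4, -1.8]
width: 0.0595
```

Request:
arm_command:
  plan:
    - [0, -10, 10, 0]
    - [0, -20, 20, 0]
    - [0, -28, 28, 0]
    - [0, -28, 28, 0]
    - [0, -20, 20, 0]
    - [0, -12.5, 12.5, 0]
    - [0, -7, 6, 0]
    - [0, 0, 0, 0]
    - [0, 0, 0, 0]

```text
time: 36.6
ee_pos: [0.4049, -0.3246, 0.3249]
eef_rot: [0.458, 0.539, -0.458, 0.539]
ft_force: [0.7, -0.3, -2.2]
width: 0.0596
```

```bash
python3 m.py d4.png
```

```text
t 36.6 p [ 0.4049 -0.3246  0.3249] q [ 0.458   0.5389 -0.4577  0.5389] w 0.05963450034365454 F [ 0.7187 -0.3016 -2.1655]
[[ 0.0002  0.9869  0.1615]
 [ 0.0003  0.1615 -0.9869]
 [-1.      0.0003 -0.0002]]
scene tumbler_a [ 0.4031 -0.3252  0.1393] 0.78
scene tumbler_a [ 0.4039 -0.3268  0.2618] 0.69
scene platform_top [ 0.4029 -0.3285  0.0944] 0.57
scene rack [0.4723 0.151  0.0549] 0.51
top tumbler_a [ 0.4015 -0.3232  0.1391] 0.56
top tumbler_a [ 0.399  -0.3251  0.2596] 0.48
top rack [0.4763 0.1524 0.0597] 0.57
```

View pics/d4.png

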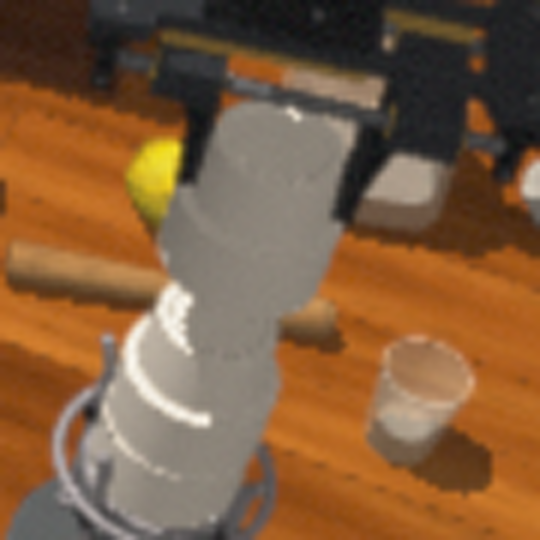

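The picture shows the held tumbler straight above the two-high stack at (200,430). Lowering.

Request:
arm_command:
  plan:
    - [12, -1, 0, 0]
    - [15, 0, 0, 0]
    - [10, 0, 0, 0]
    - [6, 0, 0, 0]
    - [6, 0, 0, 0]
    - [6, 0, 0, 0]
    - [5, 0, 0, 0]
    - [5, 0, 0, 0]
    - [3, 0, 0, 0]
    - [2, 0, 0, 0]
    - [0, 0, 0, 0]

```text
time: 38.48
ee_pos: [0.4032, -0.3257, 0.2549]
eef_rot: [0.458, 0.538, -0.458, 0.538]
ft_force: [-0.7, 1.2, -1.5]
width: 0.0595
```

Request:
arm_command:
  plan:
    - [2, 0, 0, 0]
    - [2, 0, 0, 0]
    - [3, 0, 0, 0]
    - [3, 0, 0, 0]
    - [3, 0, 0, 0]
    - [3, 0, 0, 0]
    - [2, 0, 0, 0]
    - [0, 0, 0, 0]

```text
time: 39.48
ee_pos: [0.4031, -0.3257, 0.2368]
eef_rot: [0.458, 0.539, -0.458, 0.538]
ft_force: [-0.0, -0.1, -0.9]
width: 0.0594
```

```bash
python3 m.py d5.png
```

```text
t 39.475 p [ 0.4031 -0.3257  0.2368] q [ 0.4583  0.5385 -0.4583  0.5384] w 0.059363132048034076 F [-0.0344 -0.0759 -0.9184]
[[-0.0001  0.9871  0.1598]
 [ 0.0001  0.1598 -0.9871]
 [-1.     -0.0001 -0.0001]]
scene tumbler_a [ 0.4032 -0.3284  0.172 ] 0.67
scene tumbler_a [ 0.4011 -0.3243  0.1315] 0.61
scene tumbler_a [ 0.4058 -0.3277  0.0026] 0.36
scene platform_top [ 0.4025 -0.3269  0.0873] 0.62
top tumbler_a [ 0.4031 -0.3269  0.1713] 0.55
top platform_top [ 0.4053 -0.3282  0.0849] 0.49
top rack [0.4753 0.1516 0.0604] 0.6
```

Rims are at 0.172 and 0.131, and the platform is at 0.086, so the tumbler is seated. I'll ease down a little further, then release.

Request:
arm_command:
  plan:
    - [3, 0, 0, 0]
    - [3, 0, 0, 0]
    - [3, 0, 0, 0]
    - [3, 0, 0, 0]
    - [0, 0, 0, 0]
    - [0, 0, 0, 0]

```text
time: 40.72
ee_pos: [0.4031, -0.3257, 0.225]
eef_rot: [0.458, 0.538, -0.458, 0.538]
ft_force: [0.2, -0.1, -0.3]
width: 0.0595
```

Request:
arm_command:
  plan:
    - [0, 0, 0, 0]
    - [0, 0, 0, 0]
    - [0, 0, 0, 0]
    - [0, 0, 0, 0]
    - [0, 0, 0, 0]
    - [0, 0, 0, 0]
    - [0, 0, 0, 0]
    - [0, 0, 0, 0]
  jaw: 1

```text
time: 41.72
ee_pos: [0.4031, -0.3258, 0.225]
eef_rot: [0.458, 0.538, -0.458, 0.539]
ft_force: [-0.3, 1.0, -0.1]
width: 0.0869
```

Request:
arm_command:
  plan:
    - [-15, 0, 0, 0]
    - [-40, 0, 0, 0]
    - [-50, 0, 0, 0]
    - [-30, 20, -20, 0]
    - [0, 30, -40, 0]
    - [0, 0, -50, 0]
    - [0, 0, -40, 0]
    - [0, 0, 0, 0]
    - [0, 0, 0, 0]

```text
time: 42.85
ee_pos: [0.4285, -0.1704, 0.3607]
eef_rot: [0.458, 0.538, -0.459, 0.539]
ft_force: [-0.4, -0.3, -0.1]
width: 0.0867
```

```bash
python3 m.py d6.png; python3 - <<'E'
from h import *
p=r.camera("scene");f=p["frame"];cv2.imwrite("pics/end.png",cv2.resize(f[170:330,220:480],(780,480),interpolation=cv2.INTER_CUBIC))
for l in("jigger","polish_tin","shot_glass"):
    for d in r.spot_point(p,l)[:2]:print(l,np.array(d["xyz"]),round(d["confidence"],2))
E
```

```text
t 42.85 p [ 0.4285 -0.1704  0.3607] q [ 0.4584  0.5379 -0.4586  0.5388] w 0.08667534883543457 F [-0.3817 -0.2683 -0.1322]
[[ 0.0008  0.9872  0.1593]
 [-0.001   0.1593 -0.9872]
 [-1.      0.0006  0.0011]]
scene tumbler_a [ 0.4   -0.328  0.152] 0.96
scene tumbler_a [ 0.4032 -0.3239  0.1046] 0.47
scene rack [0.4724 0.1502 0.0512] 0.87
top rack [0.475  0.1509 0.0578] 0.68
jigger [ 0.4511 -0.0884 -0.0044] 0.6
polish_tin [ 0.6234 -0.1291 -0.0034] 0.63
```

View pics/end.png

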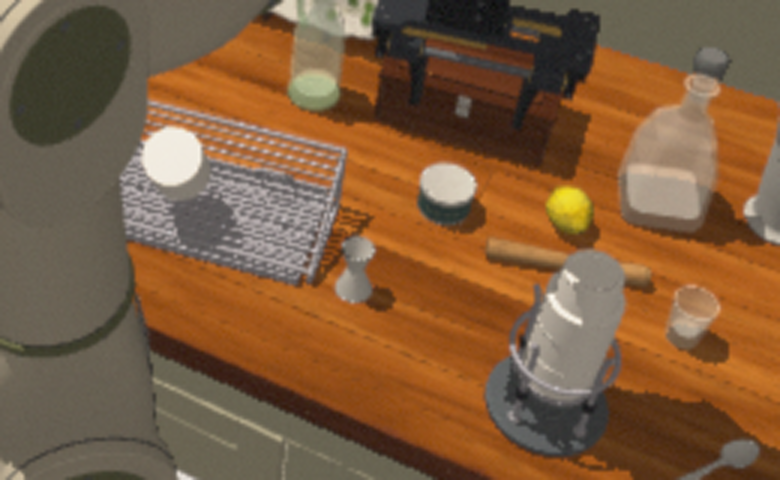

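The picture shows three nested tumblers upright in the dispenser at (580,330), the straight tumbler on the rack at (175,160), and the bystanders in place. The rim spacing read 47 mm, so I'll measure that once more.

```bash
python3 - <<'E'
from h import *
for m in("scene","top","scene","top"):
    c=r.camera(m)
    for l in("tumbler_a","platform_top"):
        for d in r.spot_point(c,l)+(r.find_in(c,l) if l=="tumbler_a" else []):
            if d["xyz"][1]<-.2:print(m,l,np.array(d["xyz"]),round(d["confidence"],2))
    print(proj(c,[[.404,-.325,z] for z in(.222,.226,.230,.234)]).round(1).tolist())
c=r.camera("scene");cv2.imwrite("pics/e2.png",cv2.resize(c["frame"][245:325,375:455],(640,640),interpolation=cv2.INTER_CUBIC))
E
```

```text
scene tumbler_a [ 0.403  -0.3259  0.1503] 0.93
scene tumbler_a [ 0.4033 -0.3216  0.1073] 0.75
scene tumbler_a [ 0.3821 -0.327   0.1993] 0.74
scene tumbler_a [ 0.3697 -0.3253  0.1287] 0.72
scene platform_top [ 0.4017 -0.3285  0.0635] 0.51
[[417.9, 259.9], [418.2, 259.0], [418.5, 258.1], [418.9, 257.2]]
[[433.5, 235.0], [433.8, 234.8], [434.2, 234.6], [434.6, 234.5]]
scene tumbler_a [ 0.4051 -0.3294  0.1495] 0.75
scene tumbler_a [ 0.4046 -0.3233  0.1085] 0.72
scene tumbler_a [ 0.3813 -0.3289  0.203 ] 0.8
scene tumbler_a [ 0.3728 -0.3282  0.129 ] 0.54
scene tumbler_a [ 0.5552 -0.4309  0.0437] 0.29
scene platform_top [ 0.4034 -0.3253  0.0576] 0.55
[[417.9, 259.9], [418.2, 259.0], [418.5, 258.1], [418.9, 257.2]]
[[433.5, 235.0], [433.8, 234.8], [434.2, 234.6], [434.6, 234.5]]
```

View pics/e2.png

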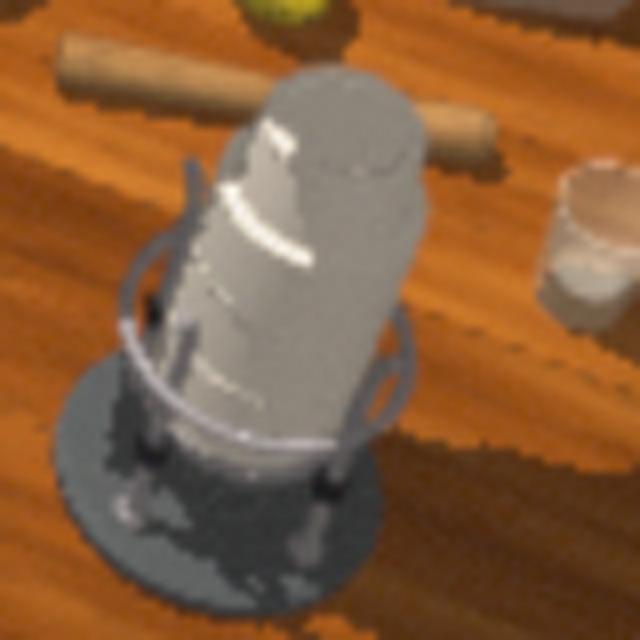

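The repeat gives rims at 0.150 and 0.108, 42 mm apart, with the platform at about 0.061. In the close-up the stack is straight. Handing in.

```bash
python3 -c "
from bench import r
print(r.close_job())"
```

```text
the job is handed in; nothing more can be done
None
```

Both stepped tumblers from the rack are nested mouth down on the one in the dispenser, standing free. I handed the job in at about 43 s.

I lifted each one along its leaning axis. The tool can't tilt, so I stood each one upright on a free patch of worktop, gripped it again and lowered it onto the sprung stack. The wrist force stayed under a few newtons while lowering.

**Last checks:**
- **Stack:** the upper two rims were 42 mm apart, at about 0.150 and 0.108 m, and within about 5 mm of the dispenser's axis.
- **Platform:** its face was at about 0.060 m, so it had sunk roughly 0.10 m.
- **Straight tumbler:** it is still on the rack, within the few-millimetre measuring noise of where it started.
- **Bystanders:** the jigger and polish tin read within about 10 mm of their starting readings. The shot glass got no reading in the last pass, but the final picture shows it standing.

**Disagreements:**
- An earlier single reading of the rim spacing gave 47 mm; two repeats gave 43 and 41 mm.
- The lower of the two added rims reads 44 to 51 mm above the platform in single shots, against a limit of 48 mm. The networks are only good to about 4 mm, so I took this as noise, since the close-up shows the stack straight and seated.

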